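# Open a tight hazelnut jar in the one-handed opening board

## Robot

A 6-joint arm with a two-finger parallel gripper is mounted at the origin on a cart in front of the work surface, level with it; the furniture and walls round the work are solid. World frame = base frame: x ahead of the robot, y to its left, z up, the work surface at z = 0. Lengths are in m, angles in rad, forces in N, time in s.
With the tool pointing down it reaches from about 0.35 to 0.725 m from the base axis. Payload 4.3 kg.
Tool frame: the origin (TCP) lies at the very end of the fingers, on their centre line; the grasp point (between the pads) lies 19 mm behind it; z points along the fingers, y is the direction in which the jaws open and shut (so a half turn about z gives the same grasp; the last joint's range is limited). The gripper opens to 85 mm and grips with 20 to 120 N. Pads are 22 mm wide; open, the fingers measure 114 mm over their backs; the gripper's body (76 mm by 85 mm) begins 54 mm behind the grasp point. The pads swing forward as they close: fully open they stand 13 mm farther back than shut.
Start: joints at [-1.271, 0.377, 0.081, 1.274, 0, 1.46], TCP at [0.229, -0.527, 0.231] pointing down, gripper open.
Joint ranges: [-2.72, 2.72], [-0.84, 1.66], [-1.02, 1.22], [-1.77, 2.12], [-1.37, 1.28], [-3.14, 3.14]. Speed limits (rad/s): [2.57, 2.57, 3.14, 3.14, 3.14, 3.14].

## Interface

Orientations are given as a unit quaternion [w, x, y, z].
In Python, from plant import * gives the robot as it stands.
- The arm moves only by the shell command python3 -m jog 'ROWS' [FORCE]. ROWS is JSON, a list of rows, each an object with "dp": the shift along the tool's x, y, z in m, a list of three; "twist": the turn, a rotation vector about the tool's x, y, z in rad, a list of three; "grip": the opening, from 0 (shut) to 1 (fully open). In form: [{"dp": [tx, ty, tz], "twist": [ax, ay, az], "grip": grip}, ...]. A call has 1 to 12 rows; each row is the pose to reach, as a shift and turn from the pose commanded when the call began, along the tool's axes at that moment; what a row does not reach only later rows make up. A row lasts 1/10 s, in which the tool goes at most 50 mm and 8.59 degrees, less where a joint would pass 70% of its speed; a pose out of reach is approached as far as the arm can. A call with a gripper value outside its range is refused whole. The fingers move at their own pace and stop on an object; FORCE is the grip in N (left out, the last holds). Time passes only in rows, so rows that repeat a pose let the fingers close. It gives the time, the measured TCP pose, the force and the opening at its end, in the units of the state.
- read_state(): the state, without advancing time (a new reading comes with each control period).
- capture(name): name is "side" or "top"; returns a dict with "pixels" (420x560x3 uint8, blue, green, red), "mtx" (3x3 intrinsics, pixels), "k1" (the pictures are not rectified: a ray, as slopes to the right and down, at radius r is drawn at 1 + k1 r^2 times it, then the intrinsics apply), "view" (4x4, takes a point from world to camera coordinates). Camera axes: x right, y down, z forward; pixel columns grow to the right and rows downward; lengths in m; the calibration is good to about 2 mm. A picture is of the moment at which its call begins. There is no depth.
- close_job(): hands the job in, once; it reports no verdict.
The state is a dict: "time_s": time; "q": joint angles; "qd": joint speeds; "joint_efforts": joint torques, N m; "eef_pos": TCP position; "orientation": TCP orientation; "force": force on the tool from outside, world axes, zero at the start; "moment": the same for the moment, N m; "grip_width": finger opening in m.
Only numpy, scipy, OpenCV 4.12 (cv2) and the standard library are available. Lean on these libraries where they do the work, as an engineer would, in place of code of your own. Each camera call takes 0.05 s, during which the arm holds its last target.

## Task

Please open the six-sided jar of hazelnuts for me, one-handed: stand it fully down in the six-sided socket of the wooden opening board, which keeps it from turning, then unscrew its tight steel lid, stop turning when the threads let go, and lift the lid straight up off the jar. Finish while still holding the lid level just above the open jar, a finger's breadth or two over its mouth, with the jar left standing in the socket. It is thin glass and a thin lid, so handle them gently - grip with no more than about 50 N - and do not knock the other things on the worktop about.

Things in the scene. Friction and masses are not known exactly. Their poses are not given: they have to be found in the camera images.
- jar: Six-sided clear glass jar of hazelnuts, 0.36 to 0.6 kg with its lid, loose, upright, any yaw. Body a hexagon 66 mm across flats (74 over its rounded corners), straight up to 78 mm; then it draws in to a round neck 51 mm wide from 90 mm up; rim 108 mm up. Origin: centre of the underside, z up. Flats face 0, 60, 120 ... degrees from its x axis. Until the lid is free the jar can be carried by it.
- rim (a point): Centre of the jar's open mouth, at the top of its glass rim, 108 mm above the jar's origin, z up. Below it the neck carries a three-start lug thread, right-handed as usual: seen from above, anticlockwise opens. While the lid is screwed on, 5 mm of neck shows between the lid's lower edge and the glass shoulder.
- lid: Round steel lid, 64 mm across, 16 mm high, 65 g, loose but screwed tight on the jar at the start, same yaw as the jar. Origin: centre of its lower edge, z up; then 95 mm above the jar's origin. Anticlockwise from above: needs some 0.7 N m at first (an unheld jar turns along), loosens after 15 degrees, may then rise 2.5 mm, is free and lifts off after 47 degrees on the jar; at about 90 it meets a stop, still free.
- lid_top (a point): Centre of the lid's flat top face, on its axis, 16 mm above the lid's origin; z up. The rim of the lid is finely fluted for gripping, 64 mm wide all the way down its side.
- socket (a point): Centre of the floor of the board's six-sided socket, z up, 18 mm above the worktop. A grey collar, 69.4 mm across flats inside (jar 66), flared over its top 5 mm to 77 mm; its rim 30 mm above this floor. Flats face 0, 60, 120 ... degrees from the point's x axis: the jar fits at six yaws, 60 degrees apart, and can turn about 7 degrees either way in it before the collar stops it.
- board: Wooden one-handed opening board, 120 mm (its x) by 190 mm (its y), top 18 mm above the worktop, held fast by suction feet: it does not move. Origin: centre of its underside. The six-sided collar stands at y = +42 mm, a smaller round collar for bottles (24 mm high, not used here) at y = -52 mm.
- worktop: The kitchen worktop, fixed; its top is z = 0.
- mug: Bystander: dark and white mug, 97 mm high, 82 mm wide with a handle. Origin: centre of its underside.
- onion: Bystander: brown onion, 79 mm wide, 85 mm high, on the worktop. Origin: its underside.
- garlic: Bystander: garlic bulb, 60 mm, on the worktop. Origin: its underside.
- apple: Bystander: apple, 72 mm wide, 63 mm high, in front of the toaster. Origin: its underside.
- jam_jar: Bystander: round closed jar of jam with a dull yellow lid, 66 mm wide, 100 mm high, in front of the toaster. Origin: centre of its underside. Leave it.
- lemon_a: Bystander: lemon, 78 mm long, 56 mm high. Origin: its underside.
- lemon_b: Bystander: second lemon, 76 mm long, 55 mm high. Origin: its underside.
Not all that is in view belongs to the job. Of the things shaped like the lid, the steel one is meant.

How it is judged:
On the way, in this order (a step that is already met when the one before it is completed fails the run):
1. the jar stands fully down and upright in the six-sided socket, its lid still on and not yet turned (horizontal distance between jar and socket below 0.006 m and z of jar in the frame of socket below 0.004 m and angle between jar's own z axis and vertical below 0.06 rad and angle between the x axis of lid and the x axis of jar, either way round below 0.25 rad and z of lid in the frame of jar below 0.0995 m), for 0.2 s.
2. with the jar braced in the socket, the lid has been turned on the jar until its threads are free (horizontal distance between jar and socket below 0.006 m and z of jar in the frame of socket below 0.004 m and angle between jar's own z axis and vertical below 0.06 rad and angle between the x axis of lid and the x axis of jar, either way round above 0.8 rad and horizontal distance between lid and jar below 0.006 m and z of lid in the frame of jar below 0.104 m), for 0.05 s.
At the end, for the whole second after the job is handed in: The jar stands upright, fully down in the six-sided socket (6 mm, 4 mm, 0.06 rad). The lid, turned 46 to 134 degrees, is held still and level (0.15 rad), off the jar: lower edge 3 to 54 mm above the rim, centre within 20 mm of the jar's axis (horizontal distance between jar and socket below 0.006 m and z of jar in the frame of socket below 0.004 m and angle between jar's own z axis and vertical below 0.06 rad and z of lid in the frame of jar between 0.111 and 0.162 m and horizontal distance between lid and jar below 0.02 m and angle between lid's own z axis and vertical below 0.15 rad and angle between the x axis of lid and the x axis of jar, either way round above 0.8 rad and contact force between the fingers and lid above 3 N and contact force between lid and jar below 0.1 N and linear speed of each of lid, jar below 0.02 m/s); the arm keeps its last pose, push and grip.
It fails at once if the lid is squeezed too hard (over 70 N from each finger) (contact force between the fingers and lid above 140 N).
It fails at once if the glass jar is squeezed too hard (over 70 N from each finger) (contact force between the fingers and jar above 140 N).
It fails at once if the jar is dropped or banged down (linear speed of jar above 0.4 m/s and (contact force between jar and board above 4 N or contact force between jar and worktop above 8 N)).
It fails at once if the jar is tipped over (angle between jar's own z axis and vertical above 0.5 rad).
It fails at once if one of the other loose things on the worktop is pushed more than 40 mm away (distance of any of mug, onion, garlic, apple, jam_jar, lemon_a, lemon_b from where it was at the start of the episode above 0.04 m).
It also fails if it takes over 45 s, if anything falls off the work surface, if the arm or the gripper's body presses on something with over 40 N, if the wrist force passes 120 N, or if a joint passes its speed limit or range.

## Working session

There is one attempt and no reset: what is moved stays moved. The work goes in short steps, Python scripts to look and compute and a shell command to move; the robot and the scene stay as the last step left them, time stands still between calls to the robot, and variables do not carry over. Pictures are saved under pics/ and viewed, and the job is handed in when it is done.

```bash
mkdir -p pics; ls; python3 - <<'E'
from plant import *
import cv2
print(read_state())
for n in ("side","top"):
    c=capture(n); cv2.imwrite(f"pics/{n}0.png",c["pixels"]); print(n,c["mtx"],c["k1"],c["view"])
E
```

```text
pics
{'time_s': 0.0, 'q': array([-1.27127787e+00,  3.78103804e-01,  7.96523329e-02,  1.27441758e+00,
        1.35851068e-05,  1.46050966e+00]), 'qd': array([ 0.00123517, -0.00076332, -0.00039942,  0.00032229,  0.00034682,
        0.0009484 ]), 'joint_efforts': array([ 1.05131581e-03, -4.63608062e+01,  2.69872355e+01,  2.10107613e-02,
       -1.49087100e-04,  1.18190929e-06]), 'eef_pos': array([ 0.22892044, -0.52675493,  0.23034787]), 'orientation': array([-1.03236795e-03,  9.79080291e-01,  2.03471641e-01, -9.11478753e-05]), 'force': array([-0.54665128, -0.05802855,  0.28237414]), 'moment': array([ 0.07490515, -0.02968326,  0.00102805]), 'grip_width': 0.08533912001825095}
side [[461.33891002   0.         273.83014226]
 [  0.         461.33891002 212.88324298]
 [  0.           0.           1.        ]] 0.04798989110257159 [[ 0.99775444 -0.06679415  0.00496168 -0.55640694]
 [-0.03547829 -0.58989032 -0.8067036   0.03177594]
 [ 0.05680993  0.80471607 -0.59093543  1.31046573]
 [ 0.          0.          0.          1.        ]]
top [[386.01860815   0.         274.8320146 ]
 [  0.         386.01860815 207.69520571]
 [  0.           0.           1.        ]] -0.07467929566300599 [[-3.10346190e-02 -9.99513065e-01 -3.23802872e-03 -2.33682364e-02]
 [-9.95219819e-01  3.12011141e-02 -9.25418999e-02  5.49785328e-01]
 [ 9.25978681e-02  3.50547750e-04 -9.95703526e-01  1.12470348e+00]
 [ 0.00000000e+00  0.00000000e+00  0.00000000e+00  1.00000000e+00]]
```

View pics/side0.png

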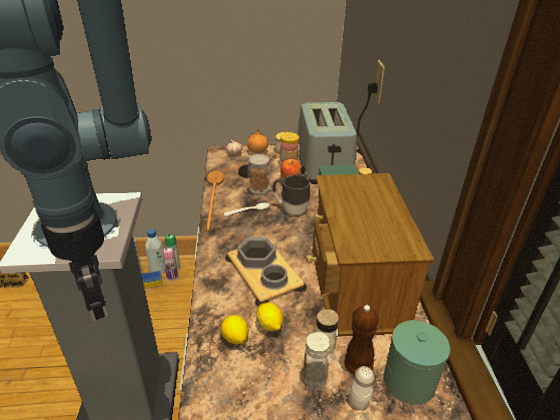

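View pics/top0.png

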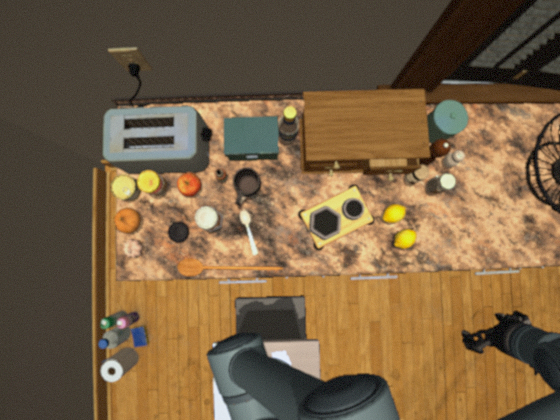

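```bash
cat > h.py <<'E'
import numpy as np, cv2
from plant import *
def project(c,P):
    P=np.atleast_2d(P).astype(float); V=np.array(c["view"]); X=P@V[:3,:3].T+V[:3,3]
    s=X[:,:2]/X[:,2:]; r2=(s**2).sum(1,keepdims=True); s=s*(1+c["k1"]*r2)
    M=np.array(c["mtx"]); return s@M[:2,:2].T+M[:2,2]
def ray(c,uv):
    M=np.array(c["mtx"]); V=np.array(c["view"])
    k=np.array([c["k1"],0,0,0,0.])
    # cv2 model: x*(1+k1 r^2)
    s=cv2.undistortPoints(np.array(uv,float).reshape(-1,1,2),M,k)[:,0]
    d=np.c_[s,np.ones(len(s))]@V[:3,:3]; o=-V[:3,:3].T@V[:3,3]
    return o,d
def at_z(c,uv,z):
    o,d=ray(c,uv); t=(z-o[2])/d[:,2]; return o+d*t[:,None]
def tri(c1,uv1,c2,uv2):
    o1,d1=ray(c1,uv1);o2,d2=ray(c2,uv2)
    d1=d1[0]/np.linalg.norm(d1[0]);d2=d2[0]/np.linalg.norm(d2[0])
    t=np.linalg.lstsq(np.c_[d1,-d2],o2-o1,rcond=None)[0]
    a=o1+d1*t[0];b=o2+d2*t[1]; return (a+b)/2,np.linalg.norm(a-b)
def crop(im,u,v,w,h,k,name,grid=10):
    x=cv2.resize(im[v:v+h,u:u+w],None,fx=k,fy=k,interpolation=cv2.INTER_CUBIC)
    for i in range(0,w,grid):
        if (u+i)%grid==0 or True: cv2.line(x,(i*k,0),(i*k,5),(0,255,255),1); cv2.putText(x,str(u+i),(i*k,15),0,.33,(0,255,255),1)
    for j in range(0,h,grid): cv2.line(x,(0,j*k),(5,j*k),(0,255,255),1); cv2.putText(x,str(v+j),(0,j*k+4),0,.33,(0,255,255),1)
    cv2.imwrite(name,x)
def hexpts(R,z,yaw,cx,cy):
    a=yaw+np.radians(30+60*np.arange(6)); return np.c_[cx+R*np.cos(a),cy+R*np.sin(a),np.full(6,z)]
E
python3 - <<'E'
from h import *
s=cv2.imread("pics/side0.png");t=cv2.imread("pics/top0.png")
crop(t,100,160,130,90,6,"pics/t1.png"); crop(s,220,120,100,80,7,"pics/s1.png")
crop(t,290,180,100,70,8,"pics/t2.png"); crop(s,220,225,95,80,8,"pics/s2.png")
E
```

```text
(no output)
```

View pics/t1.png

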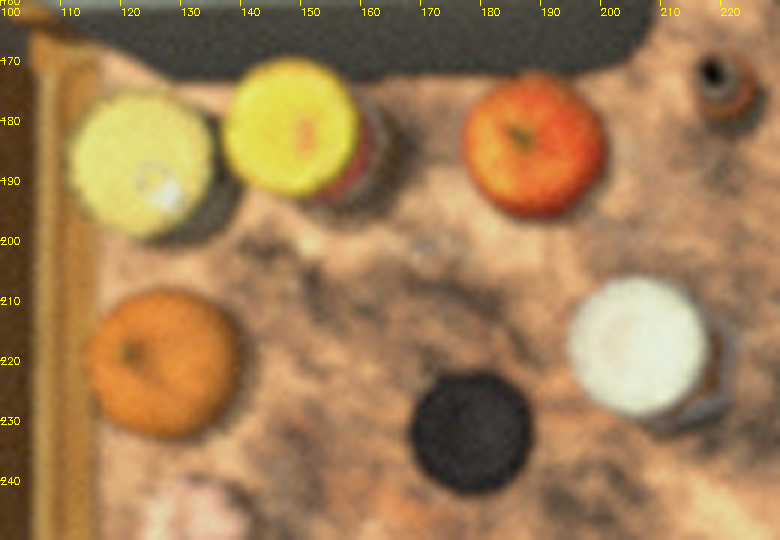

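View pics/s1.png

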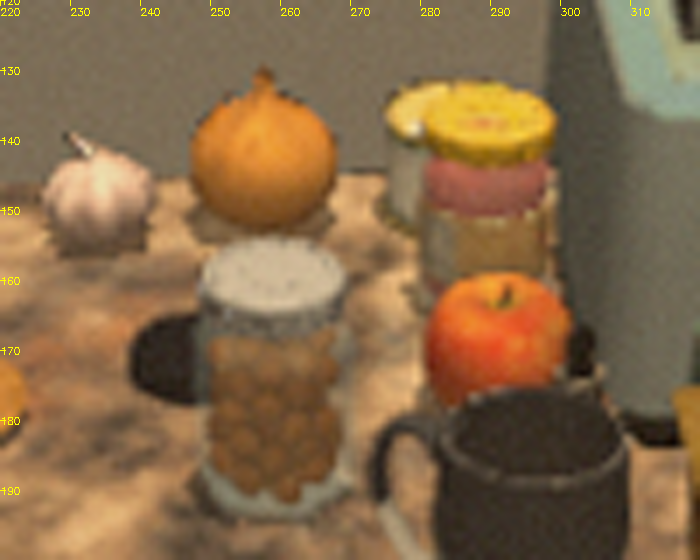

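View pics/t2.png

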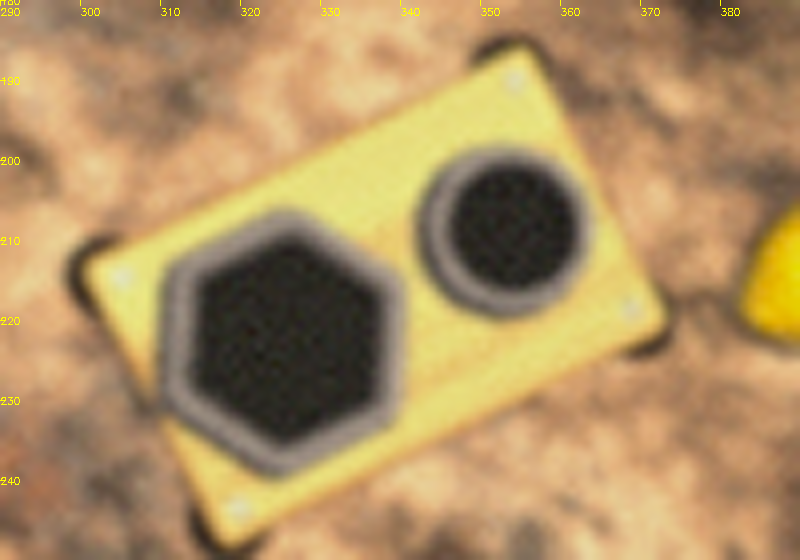

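View pics/s2.png

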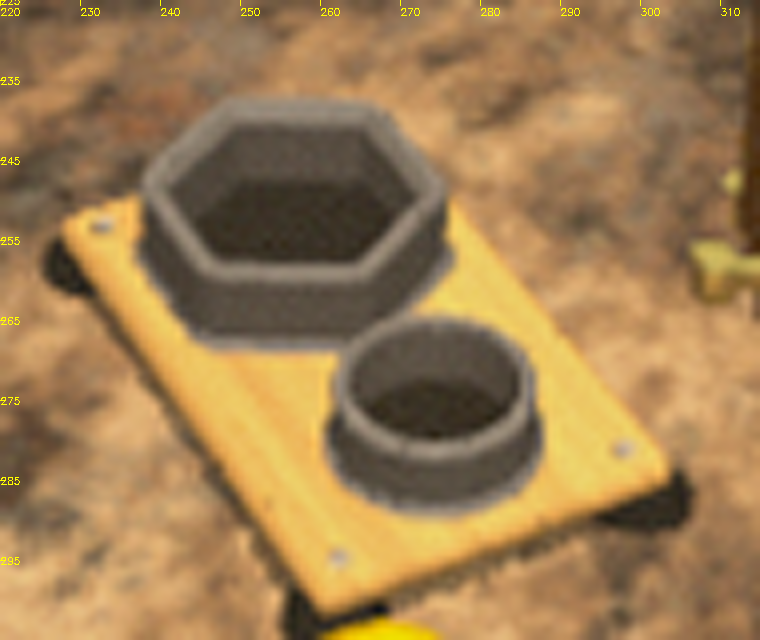

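```bash
python3 - <<'E'
from h import *
from scipy.optimize import least_squares
S=capture("side");T=capture("top")
tp=np.array([(300.6,212.7),(355.2,184.8),(373.1,219.0),(318.6,248.1)])
print(at_z(T,tp,.018))
# lid
print(tri(T,[(205.8,217.4)],S,[(258.7,158.9)]), at_z(T,[(205.8,217.4)],.111), at_z(S,[(258.7,158.9)],.111))
sp=np.array([(227.3,252.1),(303,283.3),(260.2,301.2)])
print(at_z(S,sp,.018))
L=np.array([(60,95),(60,-95),(-60,-95),(-60,95)])/1000.
# order: tp0 upper-left: +y +x
def w(p,i):
    c,s=np.cos(p[2]),np.sin(p[2]); l=L[i]; return np.c_[p[0]+c*l[:,0]-s*l[:,1],p[1]+s*l[:,0]+c*l[:,1],np.full(len(l),.018)]
# collar px (rim outer top edge hexagon) only centre check
def f(p,sel):
    r=[]
    if sel!=1:r.append((project(T,w(p,[0,1,2,3]))-tp).ravel())
    if sel!=0:r.append((project(S,w(p,[3,1,2]))-sp).ravel())
    return np.concatenate(r)
g=at_z(T,tp,.018).mean(0)
for sel in (0,1,2):
    R=least_squares(f,[g[0],g[1],.4],args=(sel,)); p=R.x
    print(sel,p,np.abs(R.fun).max(), 'socket',p[0]-np.sin(p[2])*.042,p[1]+np.cos(p[2])*.042)
E
```

```text
[[ 0.53201335 -0.11718802  0.018     ]
 [ 0.61137156 -0.28559011  0.018     ]
 [ 0.50615502 -0.33441171  0.018     ]
 [ 0.42477092 -0.16686598  0.018     ]]
(array([0.52072236, 0.15113267, 0.10847656]), np.float64(0.0012220494304900716)) [[0.51992485 0.1506619  0.111     ]] [[0.52119069 0.14677048 0.111     ]]
[[ 0.42624135 -0.16760692  0.018     ]
 [ 0.60765891 -0.29149474  0.018     ]
 [ 0.50353578 -0.34217485  0.018     ]]
0 [ 0.51861681 -0.22604491  0.44297355] 1.066682573900266 socket 0.5006144415174776 -0.1880987034150553
1 [ 0.51787329 -0.22983316  0.41786644] 1.5466469645682537 socket 0.500829209492918 -0.19144697089269958
2 [ 0.51796345 -0.22744682  0.43112696] 1.7418744882781994 socket 0.5004118606700287 -0.18929001216718583
```

```bash
python3 - <<'E'
from h import *
S=capture("side");T=capture("top")
for z in(.043,.048):print(at_z(T,[(325.6,221.9)],z))
print(at_z(S,[(256.4,248.2)],.048), tri(T,[(325.6,221.9)],S,[(256.4,248.2)]))
def draw(c,im,u,v,w,h,k,name,polys):
    x=cv2.resize(im[v:v+h,u:u+w],None,fx=k,fy=k,interpolation=cv2.INTER_CUBIC)
    for P,col in polys:
        q=(project(c,P)-[u,v]+.5)*k-.5
        cv2.polylines(x,[np.round(q*8).astype(int)],True,col,1,cv2.LINE_AA,3)
    cv2.imwrite(name,x)
G=(0,255,0);B=(255,0,0);M=(255,0,255)
a=np.linspace(0,2*np.pi,60)
circ=lambda x,y,z,r:np.c_[x+r*np.cos(a),y+r*np.sin(a),0*a+z]
def sock(x,y,yaw):return [(hexpts(.0694/2/np.cos(np.pi/6),.043,yaw,x,y),G),(hexpts(.077/2/np.cos(np.pi/6),.048,yaw,x,y),M)]
def jar(x,y,yaw):return [(circ(x,y,.111,.032),G),(circ(x,y,.095,.032),G),(hexpts(.037,.0,yaw,x,y),M),(hexpts(.037,.078,yaw,x,y),B)]
t=T["pixels"];s=S["pixels"]
draw(T,t,290,180,100,70,8,"pics/a1.png",sock(.5000,-.1885,.435))
draw(S,s,220,225,95,80,8,"pics/a2.png",sock(.5005,-.192,.435))
for i,y in enumerate((0,20,40)):
  draw(T,t,185,195,50,50,8,f"pics/b{i}.png",jar(.5200,.1505,np.radians(y)))
  draw(S,s,235,145,50,55,8,f"pics/c{i}.png",jar(.521,.147,np.radians(y)))
cv2.imwrite("pics/bb.png",np.hstack([cv2.resize(cv2.imread(f"pics/b{i}.png"),(266,266)) for i in range(3)]))
cv2.imwrite("pics/cc.png",np.hstack([cv2.resize(cv2.imread(f"pics/c{i}.png"),(266,292)) for i in range(3)]))
cv2.imwrite("pics/aa.png",np.hstack([cv2.resize(cv2.imread(f"pics/a{i}.png"),(400,300)) for i in (1,2)]))
draw(T,t,185,195,50,50,12,"pics/jt.png",[])
draw(S,s,235,145,50,55,10,"pics/js.png",[])
E
```

```text
[[ 0.50076906 -0.18772402  0.043     ]]
[[ 0.50050975 -0.18707304  0.048     ]]
[[ 0.50081117 -0.1918809   0.048     ]] (array([ 0.50080346, -0.18755497,  0.04428741]), np.float64(0.00020210404702394665))
```

View pics/aa.png

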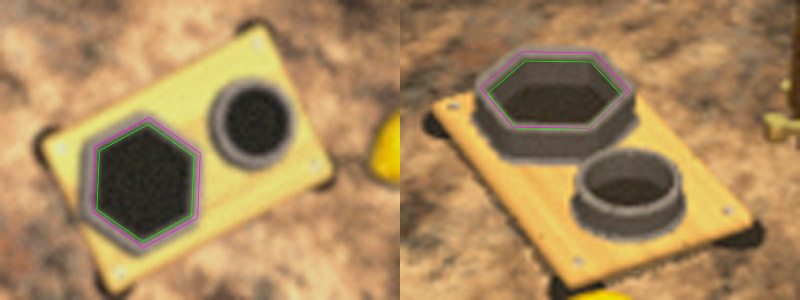

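View pics/bb.png

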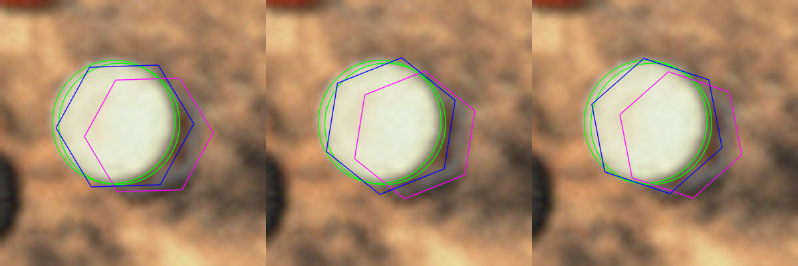

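View pics/cc.png

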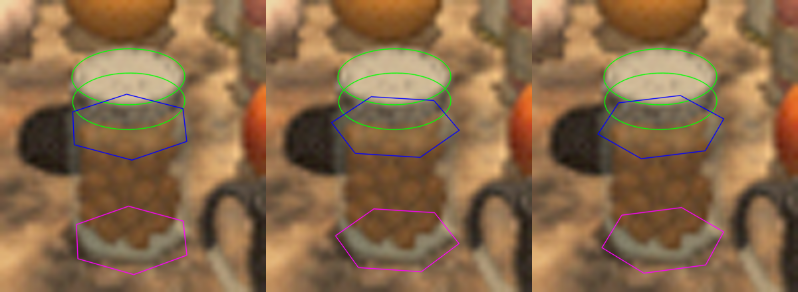

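View pics/jt.png

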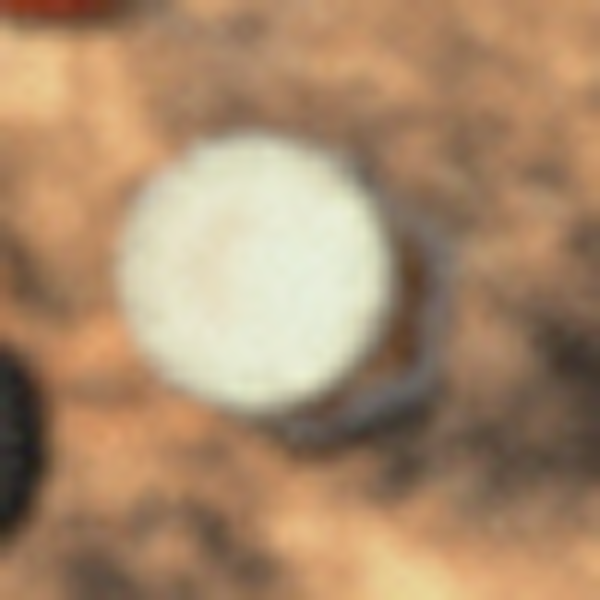

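View pics/js.png

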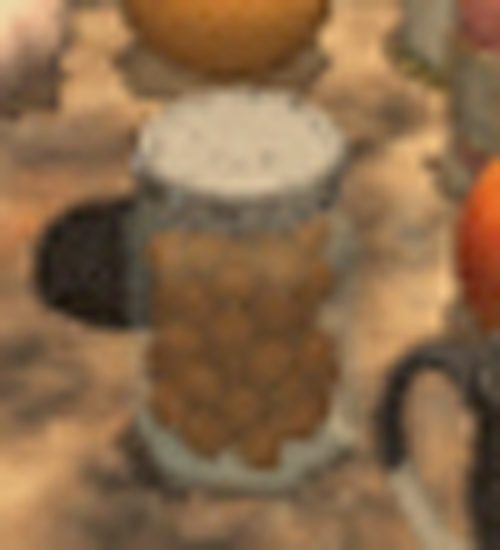

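Candidates for the steel lid, by top-view pixel: the hazelnut jar's white-steel lid (206,217), the jam jar's yellow lid (149,181), a pale yellow one (124,188), a black disc on the worktop (178,232), and a shaker top (447,183). The close crop shows hazelnuts in the hexagonal glass under (206,217), so that's the one. The jar is at about (0.520, 0.150) with yaw about 20°, and the socket is at about (0.5005, -0.189) with yaw about 25°. First I'll compute the pre-grasp move and check where the open fingertips are relative to the TCP.

```bash
cat >> h.py <<'E'
from scipy.spatial.transform import Rotation as Ro
def tool():
    s=read_state(); q=s["orientation"]; return np.array(s["eef_pos"]),Ro.from_quat([q[1],q[2],q[3],q[0]])
def plan(target,yaw_x_deg):
    p,R=tool(); y=np.radians(yaw_x_deg)
    Rt=Ro.from_matrix(np.array([[np.cos(y),np.sin(y),0],[np.sin(y),-np.cos(y),0],[0,0,-1.]]))
    print("dp",np.round(R.inv().apply(np.array(target)-p),4),"twist",np.round((R.inv()*Rt).as_rotvec(),4),"dist",np.linalg.norm(np.array(target)-p))
E
python3 - <<'E'
from h import *
p,R=tool()
T=cv2.imread("pics/side0.png")
S=capture("side");Tc=capture("top")
for c,n,im in((S,"s",S["pixels"]),(Tc,"t",Tc["pixels"])):
    P=[p+R.apply([0,sy*.0427,dz]) for sy in(-1,0,1) for dz in(0,-.013)]
    q=project(c,P); print(q)
    u,v=(np.round(q[0])-40).astype(int); u=max(0,min(u,480));v=max(0,min(v,340))
    x=cv2.resize(im[v:v+80,u:u+80],None,fx=7,fy=7,interpolation=cv2.INTER_CUBIC)
    for a in q: cv2.circle(x,tuple(((a-[u,v]+.5)*7).astype(int)),3,(0,255,0),-1)
    cv2.imwrite(f"pics/g{n}.png",x)
plan([.520,.1495,.22],90)
E
```

```text
[[ 91.3385931  286.66687327]
 [ 89.59815377 281.17852011]
 [ 95.94255323 303.38139   ]
 [ 94.18614899 297.83564525]
 [100.9071887  321.51484615]
 [ 99.13695025 315.91908617]]
[[462.667312   331.8726448 ]
 [465.21287409 333.06241795]
 [477.71540958 323.94340797]
 [480.44635394 325.01590773]
 [492.56949193 316.04143193]
 [495.47821379 316.99768785]]
dp [ 0.5365 -0.5049  0.0113] twist [-2.000e-04 -1.000e-04 -1.161e+00] dist 0.7368138335460198
```

View pics/gs.png

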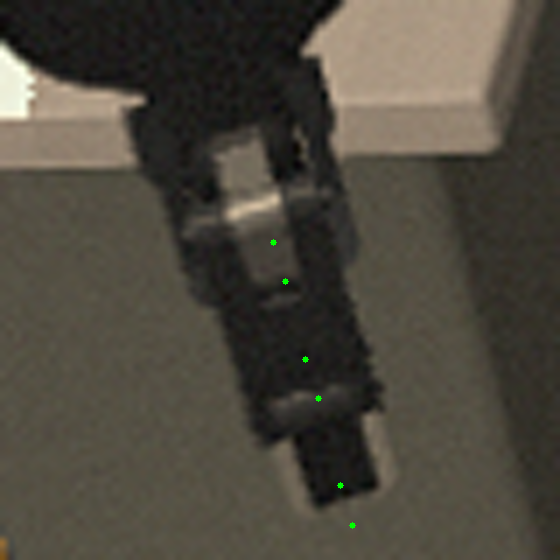

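View pics/gt.png

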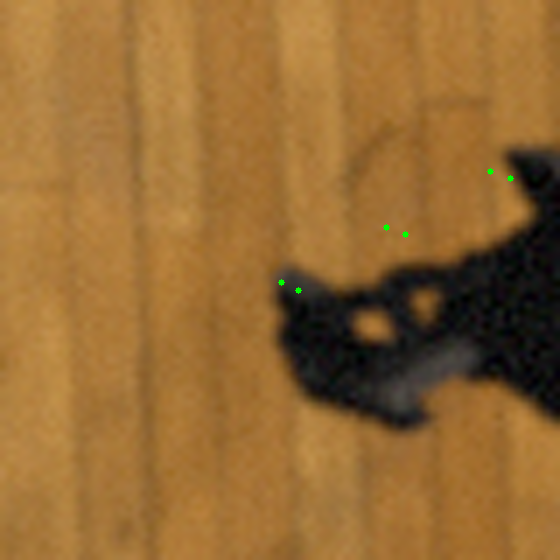

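```bash
python3 -m jog '[{"dp":[0.04,-0.04,0],"twist":[0,0,-0.14],"grip":1},{"dp":[0.08,-0.08,0],"twist":[0,0,-0.28],"grip":1},{"dp":[0.12,-0.11,0],"twist":[0,0,-0.42],"grip":1},{"dp":[0.155,-0.145,0],"twist":[0,0,-0.56],"grip":1},{"dp":[0.19,-0.18,0],"twist":[0,0,-0.7],"grip":1},{"dp":[0.225,-0.21,0],"twist":[0,0,-0.84],"grip":1},{"dp":[0.26,-0.245,0],"twist":[0,0,-0.98],"grip":1},{"dp":[0.295,-0.28,0],"twist":[0,0,-1.1],"grip":1},{"dp":[0.33,-0.31,0],"twist":[0,0,-1.16],"grip":1},{"dp":[0.365,-0.345,0],"twist":[0,0,-1.16],"grip":1},{"dp":[0.4,-0.375,0],"twist":[0,0,-1.16],"grip":1},{"dp":[0.43,-0.405,0],"twist":[0,0,-1.16],"grip":1}]' 40
python3 - <<'E'
from h import *
plan([.520,.1495,.20],90)
print(read_state()["q"])
E
```

```text
time_s: 1.6
eef_pos: [0.463, 0.0177, 0.2316]
orientation: [0.001, 0.707, 0.707, 0.0]
force: [0.8, -1.1, 0.4]
grip_width: 0.0852
dp [0.1318 0.0569 0.0316] twist [0.0013 0.0001 0.0001] dist 0.14703607918157016
[-9.88620875e-02  1.50490616e-01 -2.21260562e-01  1.19776281e+00
 -2.09398818e-05  1.47185306e+00]
```

```bash
python3 -m jog '[{"dp":[0.035,0.015,0.008],"twist":[0,0,0],"grip":1},{"dp":[0.07,0.03,0.016],"twist":[0,0,0],"grip":1},{"dp":[0.1,0.045,0.025],"twist":[0,0,0],"grip":1},{"dp":[0.132,0.057,0.032],"twist":[0,0,0],"grip":1},{"dp":[0.132,0.057,0.032],"twist":[0,0,0],"grip":1},{"dp":[0.132,0.057,0.032],"twist":[0,0,0],"grip":1},{"dp":[0.132,0.057,0.032],"twist":[0,0,0],"grip":1}]'
python3 - <<'E'
from h import *
p,R=tool(); print(p, read_state()["q"])
for n in("side","top"):
    c=capture(n); cv2.imwrite(f"pics/{n}1.png",c["pixels"])
    P=[p+R.apply([0,sy*.0427,dz]) for sy in(-1,1) for dz in(0,-.013)]+[p+R.apply([sx*.011,sy*.0427,-.013]) for sy in(-1,1) for sx in (-1,1)]
    q=project(c,P)
    u,v=((q.mean(0))-[45,35]).astype(int);k=8
    x=cv2.resize(c["pixels"][v:v+75,u:u+95],None,fx=k,fy=k,interpolation=cv2.INTER_CUBIC)
    for i,a in enumerate(q): cv2.circle(x,tuple(((a-[u,v]+.5)*k).astype(int)),2,(0,255,0) if i<4 else (0,0,255),-1)
    cv2.imwrite(f"pics/h{n}.png",x)
E
```

```text
time_s: 2.3
eef_pos: [0.519, 0.1466, 0.1995]
orientation: [0.0, 0.708, 0.707, -0.0]
force: [-0.3, -0.8, -0.1]
grip_width: 0.0856
[0.5190457  0.14661378 0.19950734] [ 1.57942684e-01  3.15666523e-01 -9.03421930e-02  1.16490064e+00
 -4.83356011e-04  1.73038674e+00]
```

View pics/hside.png

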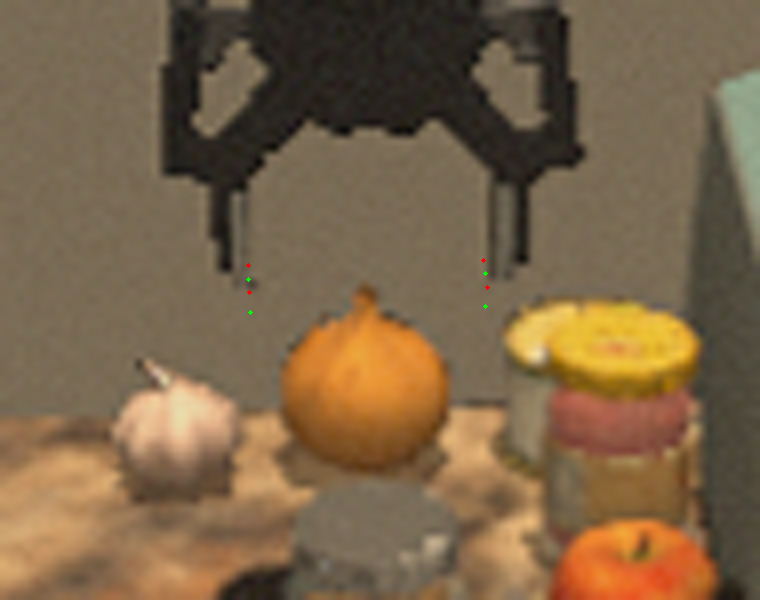

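View pics/htop.png

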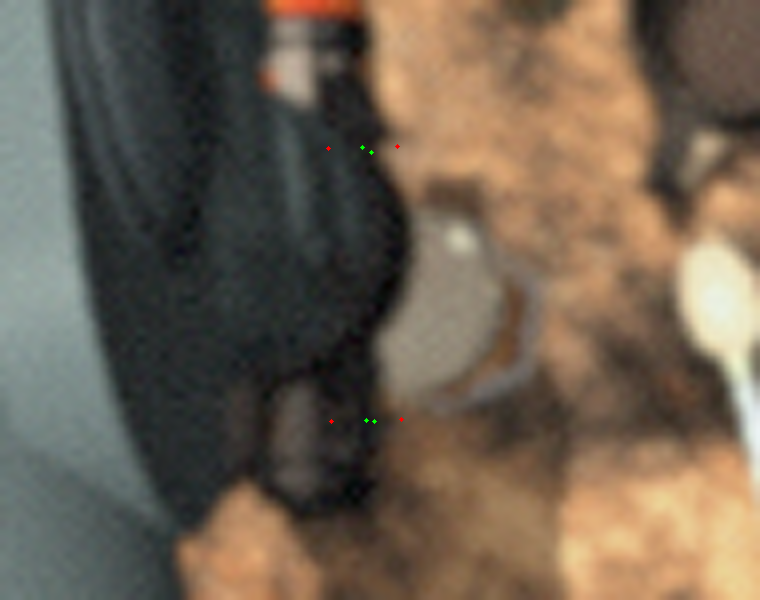

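```bash
python3 - <<'E'
from h import *
s=cv2.imread("pics/side1.png");t=cv2.imread("pics/top1.png")
crop(t,170,215,50,40,15,"pics/t3.png",5)
crop(t,160,170,70,60,10,"pics/t4.png",5)
p,R=tool();T=capture("top")
for sy in(-1,1):
  for h in (.0427,.055): print(sy,h,project(T,[p+R.apply([sx*.011,sy*h,-.013]) for sx in (-1,1)]))
E
```

```text
-1 0.0427 [[204.762373   231.88236619]
 [195.97178937 232.12037255]]
-1 0.055 [[204.83014359 236.83731953]
 [196.03032413 237.07211977]]
1 0.0427 [[204.34327133 197.77220887]
 [195.62219399 198.03166279]]
1 0.055 [[204.29021835 192.9053324 ]
 [195.57990087 193.16776077]]
```

View pics/t3.png

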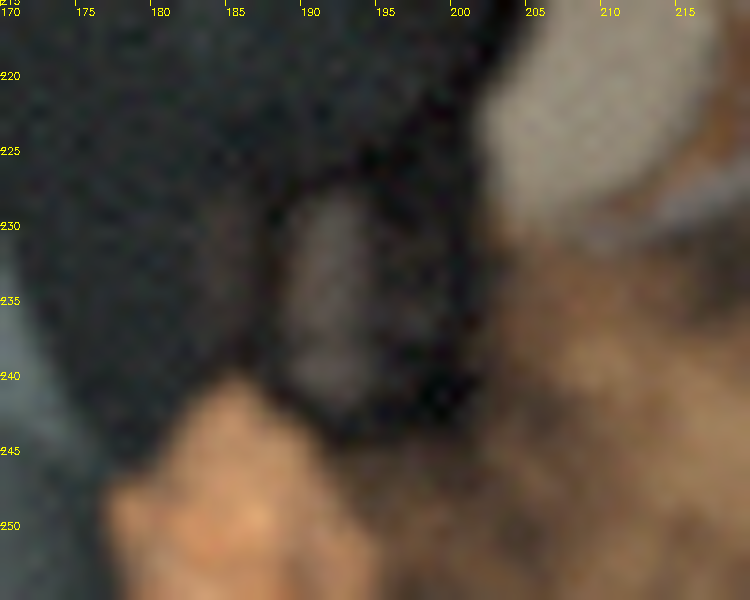

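View pics/t4.png

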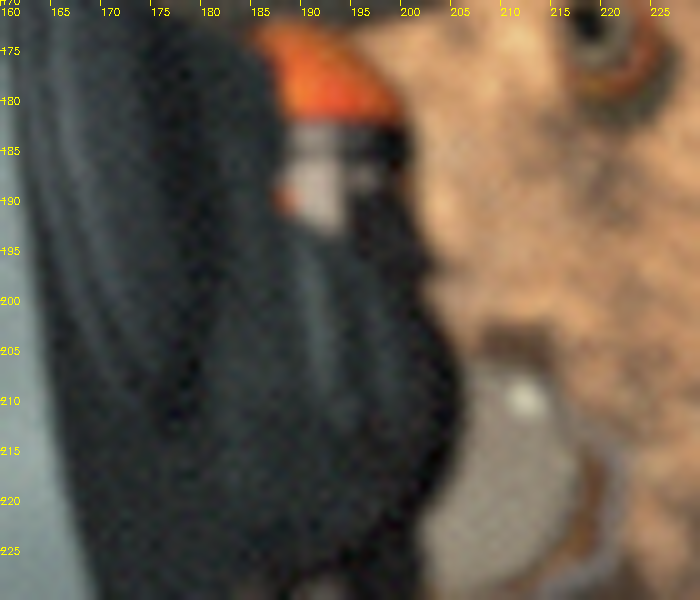

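```bash
python3 -m jog '[{"dp":[0.001,0.0015,0.03],"twist":[0,0,0],"grip":1},{"dp":[0.001,0.0015,0.06],"twist":[0,0,0],"grip":1},{"dp":[0.001,0.0015,0.085],"twist":[0,0,0],"grip":1},{"dp":[0.001,0.0015,0.1],"twist":[0,0,0],"grip":1},{"dp":[0.001,0.0015,0.11],"twist":[0,0,0],"grip":1},{"dp":[0.001,0.0015,0.1185],"twist":[0,0,0],"grip":1},{"dp":[0.001,0.0015,0.1185],"twist":[0,0,0],"grip":1}]'
python3 -m jog '[{"dp":[0,0,0],"twist":[0,0,0],"grip":0.7},{"dp":[0,0,0],"twist":[0,0,0],"grip":0.65},{"dp":[0,0,0],"twist":[0,0,0],"grip":0.6},{"dp":[0,0,0],"twist":[0,0,0],"grip":0.5},{"dp":[0,0,0],"twist":[0,0,0],"grip":0.5}]' 20
python3 - <<'E'
from h import *
c=capture("side");crop(c["pixels"],225,105,70,90,6,"pics/s4.png")
print(read_state()["force"],read_state()["moment"],read_state()["eef_pos"],read_state()["grip_width"])
E
```

```text
time_s: 3.15
eef_pos: [0.5204, 0.1479, 0.0802]
orientation: [-0.0, 0.708, 0.707, -0.0]
force: [-0.8, 0.3, 0.3]
grip_width: 0.0853
time_s: 3.65
eef_pos: [0.5211, 0.1485, 0.0819]
orientation: [0.0, 0.707, 0.707, 0.0]
force: [-2.9, 0.5, 5.6]
grip_width: 0.0643
[-3.13974503  0.86224314  7.23799127] [-0.0017534   0.55501555  0.0104247 ] [0.52108533 0.14846387 0.08186099] 0.06374463505884802
```

View pics/s4.png

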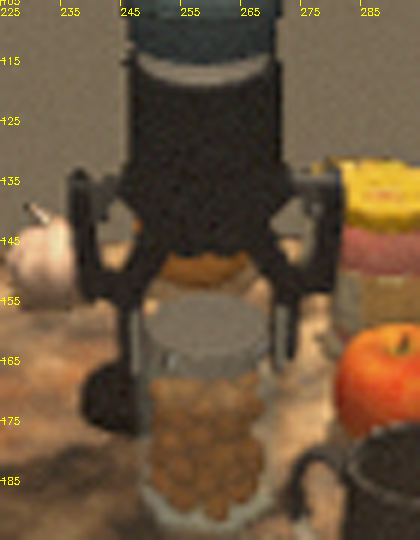

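```bash
python3 -m jog '[{"dp":[0,0,0],"twist":[0,0,0],"grip":1},{"dp":[0,0,0],"twist":[0,0,0],"grip":1},{"dp":[0,0,0],"twist":[0,0,0],"grip":1},{"dp":[0,0,0],"twist":[0,0,-0.14],"grip":1},{"dp":[0,0,0],"twist":[0,0,-0.28],"grip":1},{"dp":[0,0,0],"twist":[0,0,-0.42],"grip":1},{"dp":[0,0,0],"twist":[0,0,-0.56],"grip":1},{"dp":[0,0,0],"twist":[0,0,-0.7],"grip":1},{"dp":[0,0,0],"twist":[0,0,-0.84],"grip":1},{"dp":[0,0,0],"twist":[0,0,-0.98],"grip":1},{"dp":[0,0,0],"twist":[0,0,-1.12],"grip":1},{"dp":[0,0,0],"twist":[0,0,-1.26],"grip":1}]'
python3 -m jog '[{"dp":[0,0,0],"twist":[0,0,-0.14],"grip":1},{"dp":[0,0,0],"twist":[0,0,-0.28],"grip":1},{"dp":[0,0,0],"twist":[0,0,-0.31],"grip":1},{"dp":[0,0,0],"twist":[0,0,-0.31],"grip":1}]'
python3 - <<'E'
from h import *
c=capture("side");crop(c["pixels"],225,105,70,90,6,"pics/s5.png")
c=capture("top");crop(c["pixels"],150,170,90,80,7,"pics/t5.png")
s=read_state();print(s["force"],s["moment"],s["eef_pos"],s["orientation"],s["grip_width"],s["q"])
E
```

```text
time_s: 4.9
eef_pos: [0.5209, 0.1483, 0.0807]
orientation: [0.0, 0.152, 0.988, -0.0]
force: [-0.8, 0.4, -0.1]
grip_width: 0.0852
time_s: 5.3
eef_pos: [0.5209, 0.1483, 0.0807]
orientation: [0.0, 0.001, 1.0, -0.0]
force: [-0.1, 0.5, 1.0]
grip_width: 0.0855
[-0.78678479 -0.14191723 -0.08698771] [ 0.0002815   0.02415024 -0.00745982] [0.52089593 0.14828066 0.0807281 ] [ 7.02152538e-05  1.29499681e-03  9.99999158e-01 -5.24433878e-05] 0.08540039523205535 [ 1.60255981e-01  4.03717737e-01 -2.86110345e-01  8.80846514e-01
 -1.26109177e-04  1.62845968e-01]
```

View pics/s5.png

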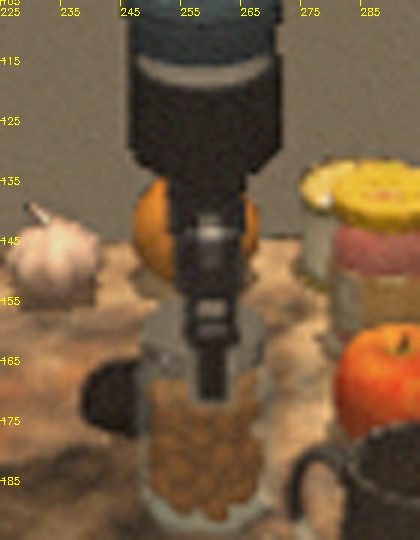

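View pics/t5.png

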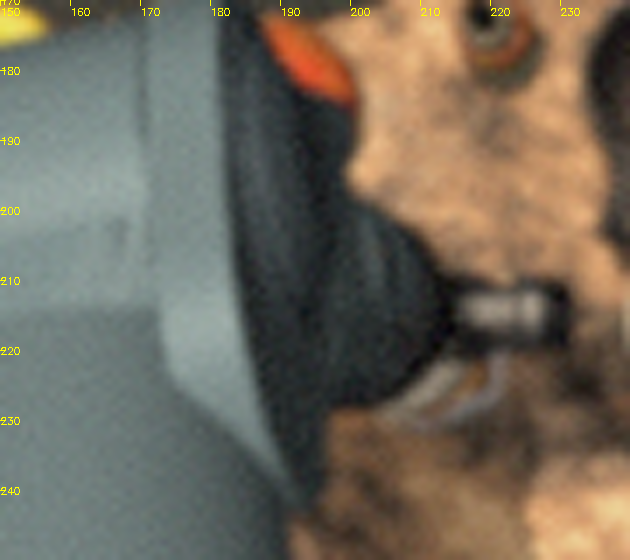

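```bash
python3 -m jog '[{"dp":[0,0,0],"twist":[0,0,0],"grip":0.8},{"dp":[0,0,0],"twist":[0,0,0],"grip":0.7},{"dp":[0,0,0],"twist":[0,0,0],"grip":0.6},{"dp":[0,0,0],"twist":[0,0,0],"grip":0.5},{"dp":[0,0,0],"twist":[0,0,0],"grip":0.5},{"dp":[0,0,0],"twist":[0,0,0],"grip":0.5}]' 25
python3 -m jog '[{"dp":[0,0,0],"twist":[0,0,0],"grip":0.5},{"dp":[0,0,0],"twist":[0,0,0],"grip":0.5}]' 40
python3 - <<'E'
from h import *
s=read_state();print(s["force"],s["moment"],s["eef_pos"],s["grip_width"])
E
```

```text
time_s: 6.0
eef_pos: [0.5212, 0.1488, 0.0812]
orientation: [0.0, 0.001, 1.0, 0.001]
force: [-0.2, 2.9, 5.6]
grip_width: 0.0637
time_s: 6.2
eef_pos: [0.5213, 0.1488, 0.0813]
orientation: [0.001, 0.001, 1.0, 0.001]
force: [-0.6, 3.3, 6.1]
grip_width: 0.0633
[-0.57322309  3.2862864   6.12128774] [ 0.81927416  0.1743431  -0.04769562] [0.52125674 0.1488462  0.08134263] 0.06334536544174751
```

```bash
python3 -m jog '[{"dp":[0,0,-0.005],"twist":[0,0,0],"grip":0.5},{"dp":[0,0,-0.015],"twist":[0,0,0],"grip":0.5},{"dp":[0,0,-0.03],"twist":[0,0,0],"grip":0.5},{"dp":[0,0,-0.05],"twist":[0,0,0],"grip":0.5},{"dp":[0,0,-0.075],"twist":[0,0,0],"grip":0.5},{"dp":[0,0,-0.1],"twist":[0,0,0],"grip":0.5},{"dp":[0,0,-0.12],"twist":[0,0,0],"grip":0.5},{"dp":[0,0,-0.13],"twist":[0,0,0],"grip":0.5},{"dp":[0,0,-0.13],"twist":[0,0,0],"grip":0.5},{"dp":[0,0,-0.13],"twist":[0,0,0],"grip":0.5}]' 45
python3 - <<'E'
from h import *
c=capture("side");crop(c["pixels"],215,60,80,90,6,"pics/s6.png")
s=read_state();print(s["force"],s["moment"],s["eef_pos"],s["grip_width"])
plan([.5005,-.191,.211],185)
E
```

```text
time_s: 7.2
eef_pos: [0.5201, 0.148, 0.2097]
orientation: [-0.001, 0.001, 1.0, -0.0]
force: [0.1, -0.6, -5.3]
grip_width: 0.063
[-1.18738645  0.08387259 -5.29786718] [0.01027365 0.00685433 0.02967605] [0.51976239 0.14795756 0.20924968] 0.06310636179671796
dp [ 0.0186 -0.339  -0.0014] twist [-0.0007 -0.0029 -0.0892] dist 0.3395089506690541
```

View pics/s6.png

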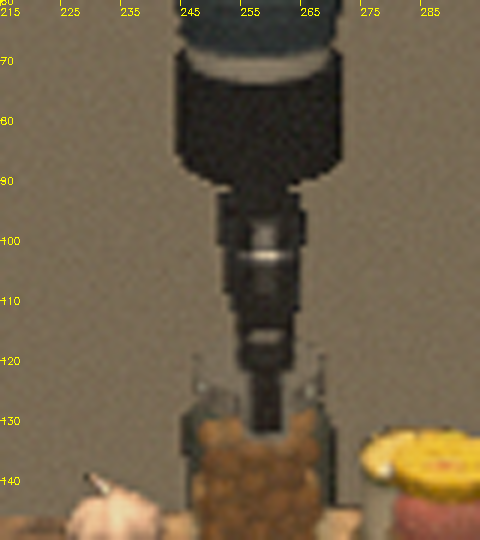

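```bash
python3 -m jog '[{"dp":[0.001,-0.01,0],"twist":[0,0,0],"grip":0.5},{"dp":[0.002,-0.035,0],"twist":[0,0,-0.01],"grip":0.5},{"dp":[0.004,-0.07,0],"twist":[0,0,-0.02],"grip":0.5},{"dp":[0.006,-0.11,0],"twist":[0,0,-0.03],"grip":0.5},{"dp":[0.008,-0.15,0],"twist":[0,0,-0.04],"grip":0.5},{"dp":[0.01,-0.19,0],"twist":[0,0,-0.05],"grip":0.5},{"dp":[0.012,-0.23,0],"twist":[0,0,-0.06],"grip":0.5},{"dp":[0.014,-0.27,0],"twist":[0,0,-0.07],"grip":0.5},{"dp":[0.016,-0.305,0],"twist":[0,0,-0.08],"grip":0.5},{"dp":[0.018,-0.33,0],"twist":[0,0,-0.087],"grip":0.5},{"dp":[0.0186,-0.339,0],"twist":[0,0,-0.087],"grip":0.5},{"dp":[0.0186,-0.339,0],"twist":[0,0,-0.087],"grip":0.5}]'
python3 -m jog '[{"dp":[0,0,0.02],"twist":[0,0,0],"grip":0.5},{"dp":[0,0,0.045],"twist":[0,0,0],"grip":0.5},{"dp":[0,0,0.065],"twist":[0,0,0],"grip":0.5},{"dp":[0,0,0.068],"twist":[0,0,0],"grip":0.5},{"dp":[0,0,0.068],"twist":[0,0,0],"grip":0.5}]'
python3 - <<'E'
from h import *
c=capture("side");cv2.imwrite("pics/side7.png",c["pixels"]);crop(c["pixels"],215,165,90,110,5,"pics/s7.png")
c=capture("top");cv2.imwrite("pics/top7.png",c["pixels"]);crop(c["pixels"],290,170,90,80,7,"pics/t7.png")
s=read_state();print(s["force"],s["moment"],s["eef_pos"],s["grip_width"])
plan([.5005,-.191,.15],185)
E
```

```text
time_s: 8.45
eef_pos: [0.5007, -0.1918, 0.21]
orientation: [-0.001, -0.041, 0.999, 0.0]
force: [-0.1, 0.4, -5.3]
grip_width: 0.0629
time_s: 8.95
eef_pos: [0.5008, -0.1892, 0.1423]
orientation: [-0.001, -0.043, 0.999, 0.001]
force: [-0.1, -0.7, -5.3]
grip_width: 0.0631
[ 0.84729975  0.15018062 -4.80931832] [-0.02070583 -0.05392239 -0.02231211] [ 0.50232655 -0.19039262  0.14390445] 0.0635149285406098
dp [ 0.0019 -0.0005 -0.0061] twist [-0.0008  0.0014 -0.0011] dist 0.006392251458087338
```

View pics/s7.png

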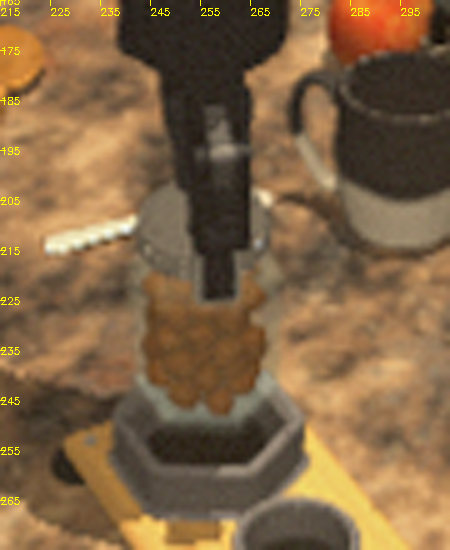

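View pics/t7.png

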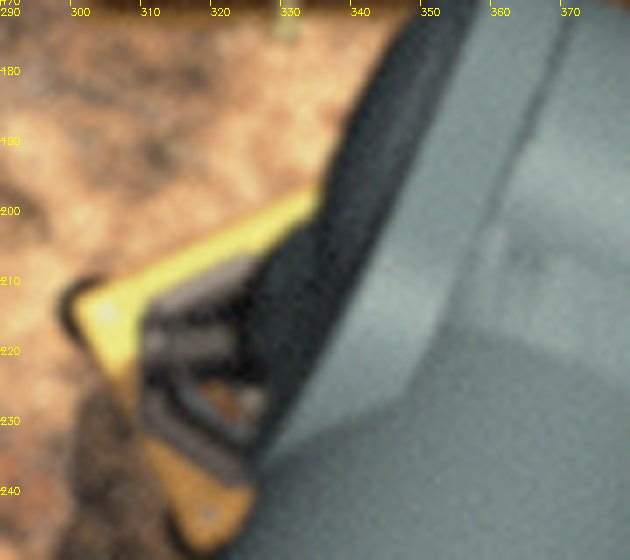

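```bash
cat > ov.py <<'E'
from h import *
import sys
def ov(c,im,u,v,w,h,k,name,polys):
    x=cv2.resize(im[v:v+h,u:u+w],None,fx=k,fy=k,interpolation=cv2.INTER_CUBIC)
    for P,col in polys:
        q=(project(c,P)-[u,v]+.5)*k-.5
        cv2.polylines(x,[np.round(q*8).astype(int)],True,col,1,cv2.LINE_AA,3)
    cv2.imwrite(name,x); return x
a=np.linspace(0,2*np.pi,60)
circ=lambda x,y,z,r:np.c_[x+r*np.cos(a),y+r*np.sin(a),0*a+z]
def jar(x,y,z,yaw):return [(circ(x,y,z+.111,.032),(0,255,0)),(hexpts(.037,z+.0,yaw,x,y),(255,0,255)),(hexpts(.037,z+.078,yaw,x,y),(255,0,0))]
def sock(x,y,yaw):return [(hexpts(.0694/2/np.cos(np.pi/6),.043,yaw,x,y),(0,255,0)),(hexpts(.077/2/np.cos(np.pi/6),.048,yaw,x,y),(0,255,255))]
E
python3 - <<'E'
from ov import *
S=capture("side");T=capture("top")
im=cv2.imread("pics/side7.png");tm=cv2.imread("pics/top7.png")
A=[ov(S,im,232,195,48,75,8,"pics/x.png",p) for p in ([],jar(.5015,-.1905,.062,np.radians(25))+sock(.5005,-.192,.435))]
cv2.imwrite("pics/o1.png",np.hstack(A))
A=[ov(T,tm,305,195,32,50,12,"pics/x.png",p) for p in ([],jar(.5015,-.1865,.062,np.radians(25))+sock(.5005,-.188,.435))]
cv2.imwrite("pics/o2.png",np.hstack(A))
E
```

```text
(no output)
```

View pics/o1.png

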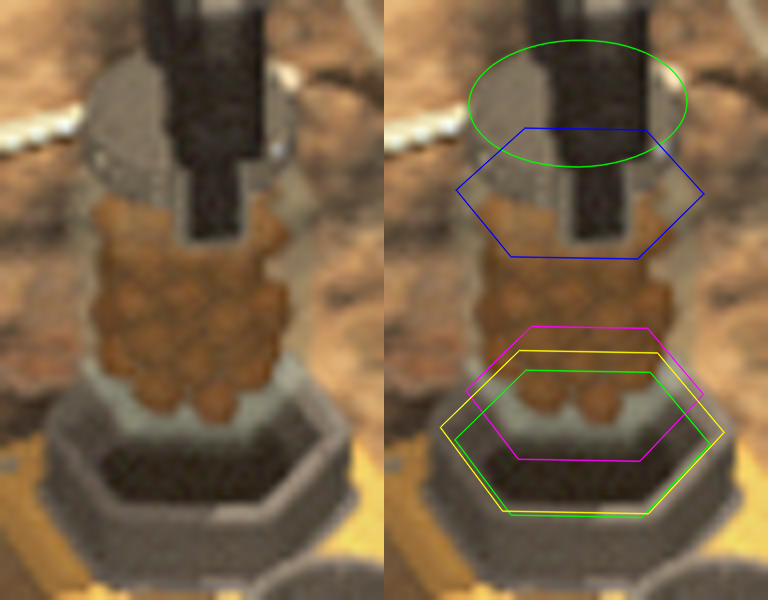

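View pics/o2.png

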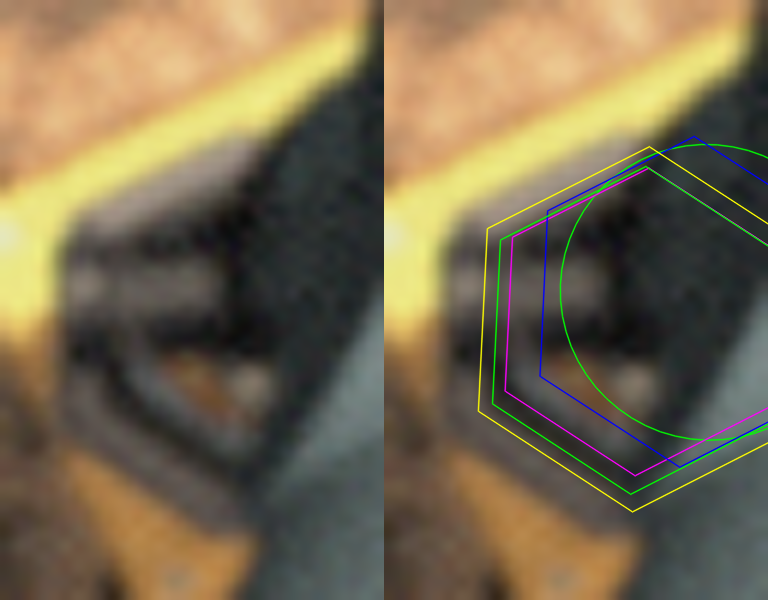

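```bash
python3 - <<'E'
from h import *
S=capture("side")
print(at_z(S,[(255.4,209.3)],.173),at_z(S,[(255.4,209.3)],.168))
E
python3 -m jog '[{"dp":[0,0,0],"twist":[0,0,0],"grip":0.5}]'
python3 -m jog '[{"dp":[0,0,0],"twist":[0,0,0],"grip":0.5}]'
python3 -m jog '[{"dp":[0,0,0],"twist":[0,0,0],"grip":0.5}]'
```

```text
[[ 0.50038994 -0.1986365   0.173     ]] [[ 0.50053723 -0.19169506  0.168     ]]
time_s: 9.3
eef_pos: [0.5022, -0.1909, 0.1437]
orientation: [0.001, -0.043, 0.999, -0.0]
force: [0.2, -0.3, -4.9]
grip_width: 0.0631
time_s: 9.4
eef_pos: [0.5019, -0.1909, 0.1433]
orientation: [0.0, -0.043, 0.999, -0.0]
force: [-0.2, -0.6, -5.2]
grip_width: 0.0636
time_s: 9.5
eef_pos: [0.5017, -0.1908, 0.143]
orientation: [0.0, -0.043, 0.999, -0.0]
force: [-0.4, 0.1, -5.8]
grip_width: 0.0632
```

```bash
python3 -m jog '[{"dp":[0.001,0.001,0.005],"twist":[0,0,0],"grip":0.5},{"dp":[0.001,0.001,0.01],"twist":[0,0,0],"grip":0.5},{"dp":[0.001,0.001,0.014],"twist":[0,0,0],"grip":0.5},{"dp":[0.001,0.001,0.017],"twist":[0,0,0],"grip":0.5},{"dp":[0.001,0.001,0.02],"twist":[0,0,0],"grip":0.5},{"dp":[0.001,0.001,0.02],"twist":[0,0,0],"grip":0.5}]'
python3 - <<'E'
from h import *
s=read_state();print(s["force"],s["moment"],s["eef_pos"],s["grip_width"])
c=capture("side");crop(c["pixels"],215,175,90,110,5,"pics/s8.png")
c=capture("top");crop(c["pixels"],300,190,50,60,10,"pics/t8.png")
E
```

```text
time_s: 10.1
eef_pos: [0.5002, -0.1896, 0.1222]
orientation: [-0.0, -0.043, 0.999, 0.0]
force: [0.3, -0.3, -4.8]
grip_width: 0.0631
[ 0.27622968 -0.29156595 -4.81834252] [-0.013682   -0.00102714 -0.00281189] [ 0.50016765 -0.18959149  0.12223974] 0.06306356532120057
```

View pics/s8.png

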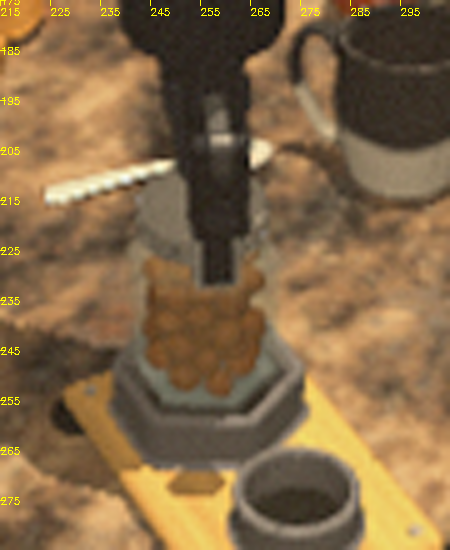

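View pics/t8.png

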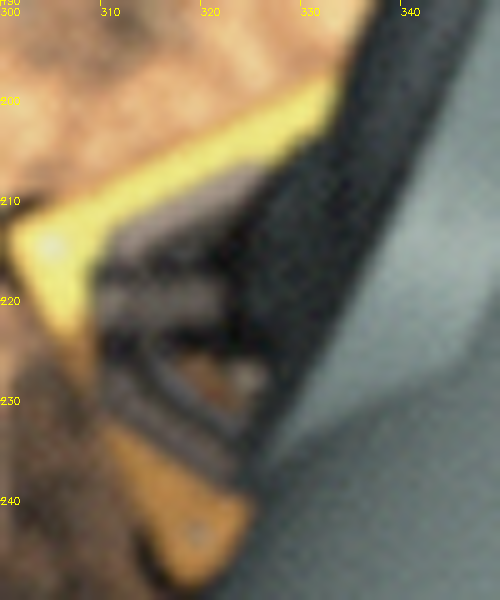

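```bash
python3 -m jog '[{"dp":[-0.0003,0,0.003],"twist":[0,0,0],"grip":0.5},{"dp":[-0.0003,0,0.006],"twist":[0,0,0],"grip":0.5},{"dp":[-0.0003,0,0.009],"twist":[0,0,0],"grip":0.5},{"dp":[-0.0003,0,0.012],"twist":[0,0,0],"grip":0.5},{"dp":[-0.0003,0,0.012],"twist":[0,0,0],"grip":0.5}]'
python3 - <<'E'
from h import *
s=read_state();print(s["force"],s["moment"],s["eef_pos"],s["grip_width"])
E
```

```text
time_s: 10.7
eef_pos: [0.5003, -0.1895, 0.1102]
orientation: [-0.001, -0.043, 0.999, 0.0]
force: [-0.6, 0.1, -4.2]
grip_width: 0.0631
[-0.58274529  0.08853251 -4.22837522] [0.01070077 0.03498361 0.09239941] [ 0.50032068 -0.18948233  0.11015733] 0.06311088848042219
```

```bash
python3 -m jog '[{"dp":[0,0,0.003],"twist":[0,0,0],"grip":0.5},{"dp":[0,0,0.006],"twist":[0,0,0],"grip":0.5},{"dp":[0,0,0.008],"twist":[0,0,0],"grip":0.5},{"dp":[0,0,0.008],"twist":[0,0,0],"grip":0.5}]'
python3 -m jog '[{"dp":[0,0,0.002],"twist":[0,0,0],"grip":0.5},{"dp":[0,0,0.004],"twist":[0,0,0],"grip":0.5},{"dp":[0,0,0.004],"twist":[0,0,0],"grip":0.5}]'
python3 - <<'E'
from h import *
s=read_state();print(s["force"],s["moment"],s["eef_pos"],s["grip_width"])
E
```

```text
time_s: 11.1
eef_pos: [0.5005, -0.1896, 0.1024]
orientation: [-0.0, -0.043, 0.999, 0.0]
force: [0.0, 0.4, -5.5]
grip_width: 0.0634
time_s: 11.4
eef_pos: [0.5013, -0.1898, 0.0995]
orientation: [0.001, -0.043, 0.999, -0.0]
force: [-0.6, 1.5, -0.2]
grip_width: 0.0631
[-0.56355581  1.46938725 -0.2350565 ] [0.23158635 0.09298081 0.01171325] [ 0.50132453 -0.18980514  0.09945312] 0.06311892385829337
```

```bash
python3 -m jog '[{"dp":[0,0,0.001],"twist":[0,0,0],"grip":0.5},{"dp":[0,0,0.001],"twist":[0,0,0],"grip":0.5},{"dp":[0,0,0.001],"twist":[0,0,0],"grip":0.5}]' 50
python3 - <<'E'
from h import *
s=read_state();print(s["force"],s["moment"],s["eef_pos"],s["grip_width"])
c=capture("side");crop(c["pixels"],215,175,90,110,5,"pics/s9.png")
E
```

```text
time_s: 11.7
eef_pos: [0.5017, -0.1897, 0.0994]
orientation: [0.001, -0.043, 0.999, -0.0]
force: [-2.0, 2.9, 6.6]
grip_width: 0.0633
[-1.9814772   2.88869271  6.57671678] [ 0.51265883  0.42191728 -0.02465726] [ 0.5017038  -0.18973193  0.09936819] 0.06325504902730719
```

View pics/s9.png

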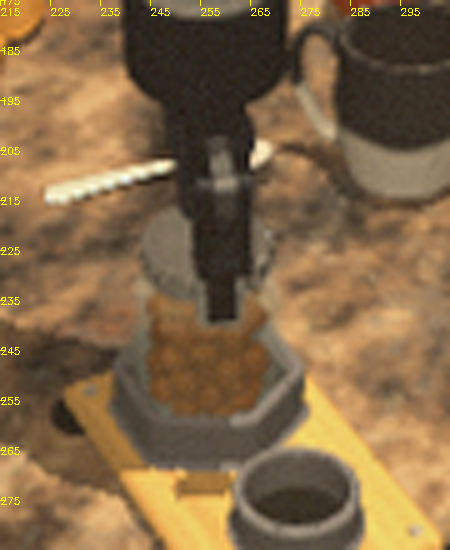

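```bash
python3 -m jog '[{"dp":[0,0,0],"twist":[0,0,-0.05],"grip":0.5},{"dp":[0,0,0],"twist":[0,0,-0.1],"grip":0.5},{"dp":[0,0,0],"twist":[0,0,-0.15],"grip":0.5},{"dp":[0,0,0],"twist":[0,0,-0.2],"grip":0.5}]'
python3 -c '
from h import *
s=read_state();print(s["force"],s["moment"],s["eef_pos"],s["grip_width"])'
python3 -m jog '[{"dp":[0,0,0],"twist":[0,0,-0.05],"grip":0.5},{"dp":[0,0,0],"twist":[0,0,-0.1],"grip":0.5}]'
python3 -c '
from h import *
s=read_state();print(s["force"],s["moment"],s["eef_pos"],s["grip_width"])'
```

```text
time_s: 12.15
eef_pos: [0.5019, -0.1892, 0.0994]
orientation: [0.002, -0.143, 0.99, 0.0]
force: [-0.5, 4.6, 5.3]
grip_width: 0.063
[-0.50496983  4.55063998  5.29909996] [ 0.82408314  0.24748693 -0.54067043] [ 0.50187513 -0.18921337  0.09941802] 0.0629677909832949
time_s: 12.35
eef_pos: [0.5021, -0.1895, 0.0995]
orientation: [0.002, -0.192, 0.981, -0.0]
force: [-0.3, 3.9, 6.0]
grip_width: 0.0631
[-0.30324323  3.85168355  5.9945925 ] [ 0.72730243  0.16801117 -0.58561962] [ 0.50214197 -0.18945352  0.09945579] 0.06306355440674691
```

```bash
python3 -m jog '[{"dp":[0,0,0],"twist":[0,0,-0.07],"grip":0.5},{"dp":[0,0,0],"twist":[0,0,-0.14],"grip":0.5}]'
python3 -c '
from h import *
s=read_state();print(s["force"],s["moment"],s["eef_pos"],s["grip_width"])'
python3 -m jog '[{"dp":[0,0,0],"twist":[0,0,-0.07],"grip":0.5},{"dp":[0,0,0],"twist":[0,0,-0.14],"grip":0.5}]'
python3 -c '
from h import *
s=read_state();print(s["force"],s["moment"],s["eef_pos"],s["grip_width"])'
```

```text
time_s: 12.55
eef_pos: [0.5021, -0.1893, 0.0995]
orientation: [0.002, -0.261, 0.965, -0.0]
force: [-1.4, 4.7, 6.0]
grip_width: 0.0633
[-1.41336422  4.74262958  5.98662261] [ 0.80659864  0.17791431 -0.40371969] [ 0.50209195 -0.18932458  0.09950451] 0.06328390044894604
time_s: 12.75
eef_pos: [0.5021, -0.1893, 0.0996]
orientation: [0.002, -0.328, 0.945, -0.0]
force: [-1.0, 4.3, 7.4]
grip_width: 0.0634
[-1.03392582  4.32501662  7.42471309] [ 0.80292296  0.2311502  -0.21775877] [ 0.50207316 -0.18934371  0.09957133] 0.06338325907594156
```

```bash
python3 -m jog '[{"dp":[0,0,0],"twist":[0,0,-0.08],"grip":0.5},{"dp":[0,0,0],"twist":[0,0,-0.16],"grip":0.5},{"dp":[0,0,0],"twist":[0,0,-0.24],"grip":0.5}]'
python3 -c '
from h import *
s=read_state();print(s["force"],s["moment"],s["eef_pos"],s["grip_width"])'
python3 -m jog '[{"dp":[0,0,0],"twist":[0,0,-0.08],"grip":0.5},{"dp":[0,0,0],"twist":[0,0,-0.16],"grip":0.5},{"dp":[0,0,0],"twist":[0,0,-0.24],"grip":0.5}]'
python3 -c '
from h import *
s=read_state();print(s["force"],s["moment"],s["eef_pos"],s["grip_width"])'
```

```text
time_s: 13.05
eef_pos: [0.5018, -0.1889, 0.0996]
orientation: [0.002, -0.439, 0.899, -0.0]
force: [-2.3, 5.8, 8.6]
grip_width: 0.0629
[-2.32759886  5.84368252  8.60392171] [ 0.99899319  0.42122552 -0.26427663] [ 0.50175125 -0.18894662  0.09955705] 0.06292898025831851
time_s: 13.35
eef_pos: [0.5015, -0.1886, 0.0995]
orientation: [0.002, -0.543, 0.84, 0.0]
force: [-2.1, 6.7, 9.0]
grip_width: 0.0632
[-2.12879953  6.68174227  9.01350869] [ 1.19343916  0.40835652 -0.33193512] [ 0.50154738 -0.18861928  0.09953635] 0.06320601162464849
```

```bash
python3 -m jog '[{"dp":[0,0,0],"twist":[0,0,-0.06],"grip":0.5},{"dp":[0,0,-0.0005],"twist":[0,0,-0.12],"grip":0.5},{"dp":[0,0,-0.001],"twist":[0,0,-0.12],"grip":0.5},{"dp":[0,0,-0.001],"twist":[0,0,-0.12],"grip":0.5}]'
python3 - <<'E'
from h import *
s=read_state();print(s["force"],s["moment"],s["eef_pos"],s["grip_width"])
c=capture("side");crop(c["pixels"],215,165,90,110,5,"pics/s10.png")
E
```

```text
time_s: 13.75
eef_pos: [0.5013, -0.1891, 0.0998]
orientation: [0.001, -0.591, 0.806, -0.0]
force: [-2.2, 4.7, 7.9]
grip_width: 0.0631
[-2.18150791  4.65189133  7.94938314] [ 0.98713895  0.36499888 -0.011166  ] [ 0.50133856 -0.18909098  0.09983654] 0.0630933895735977
```

View pics/s10.png

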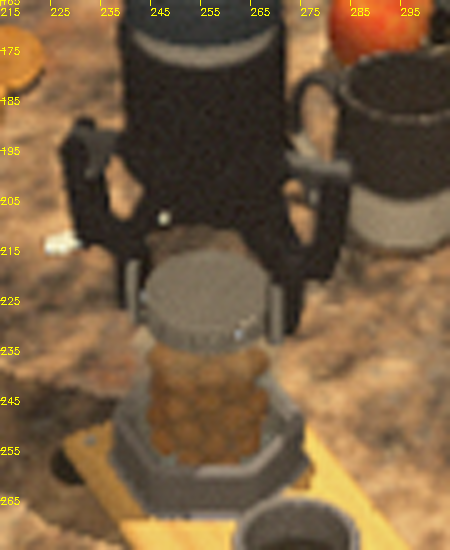

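```bash
python3 -m jog '[{"dp":[0,0,-0.001],"twist":[0,0,0],"grip":0.5},{"dp":[0,0,-0.002],"twist":[0,0,0],"grip":0.5},{"dp":[0,0,-0.003],"twist":[0,0,0],"grip":0.5},{"dp":[0,0,-0.003],"twist":[0,0,0],"grip":0.5}]'
python3 -c '
from h import *
s=read_state();print(s["force"],s["moment"],s["eef_pos"],s["grip_width"])'
python3 -m jog '[{"dp":[0,0,-0.001],"twist":[0,0,0],"grip":0.5},{"dp":[0,0,-0.002],"twist":[0,0,0],"grip":0.5},{"dp":[0,0,-0.003],"twist":[0,0,0],"grip":0.5},{"dp":[0,0,-0.003],"twist":[0,0,0],"grip":0.5}]'
python3 -c '
from h import *
s=read_state();print(s["force"],s["moment"],s["eef_pos"],s["grip_width"])'
```

```text
time_s: 14.2
eef_pos: [0.5006, -0.1899, 0.1016]
orientation: [-0.0, -0.591, 0.807, 0.0]
force: [-1.8, 1.7, -1.2]
grip_width: 0.0631
[-1.8011115   1.67198582 -1.24098846] [ 0.36145871  0.04716211 -0.01579618] [ 0.50064708 -0.18986042  0.10155432] 0.0630896644630273
time_s: 14.6
eef_pos: [0.5008, -0.1899, 0.105]
orientation: [-0.0, -0.591, 0.807, -0.0]
force: [-0.3, 1.6, -1.6]
grip_width: 0.0631
[-0.33590702  1.63129012 -1.5640297 ] [ 0.29031863  0.08802442 -0.02334067] [ 0.50084969 -0.18987188  0.10495989] 0.06308550196953025
```

```bash
python3 -m jog '[{"dp":[0,0,-0.003],"twist":[0,0,0],"grip":0.5},{"dp":[0,0,-0.006],"twist":[0,0,0],"grip":0.5},{"dp":[0,0,-0.009],"twist":[0,0,0],"grip":0.5},{"dp":[0,0,-0.013],"twist":[0,0,0],"grip":0.5},{"dp":[0,0,-0.018],"twist":[0,0,0],"grip":0.5},{"dp":[0,0,-0.024],"twist":[0,0,0],"grip":0.5},{"dp":[0,0,-0.03],"twist":[0,0,0],"grip":0.5},{"dp":[0,0,-0.031],"twist":[0,0,0],"grip":0.5},{"dp":[0,0,-0.031],"twist":[0,0,0],"grip":0.5},{"dp":[0,0,-0.031],"twist":[0,0,0],"grip":0.5}]'
python3 - <<'E'
from h import *
s=read_state();print(s["force"],s["moment"],s["eef_pos"],s["grip_width"])
c=capture("side");crop(c["pixels"],215,165,90,110,5,"pics/s11.png");cv2.imwrite("pics/side11.png",c["pixels"])
c=capture("top");cv2.imwrite("pics/top11.png",c["pixels"])
E
```

```text
time_s: 15.6
eef_pos: [0.5007, -0.1897, 0.1356]
orientation: [-0.0, -0.591, 0.806, 0.0]
force: [0.4, 0.3, -0.2]
grip_width: 0.063
[ 0.42395746  0.34707669 -0.24693381] [ 0.01011503 -0.03572434 -0.05757256] [ 0.50066319 -0.18965344  0.13563143] 0.06302722497969818
```

View pics/s11.png

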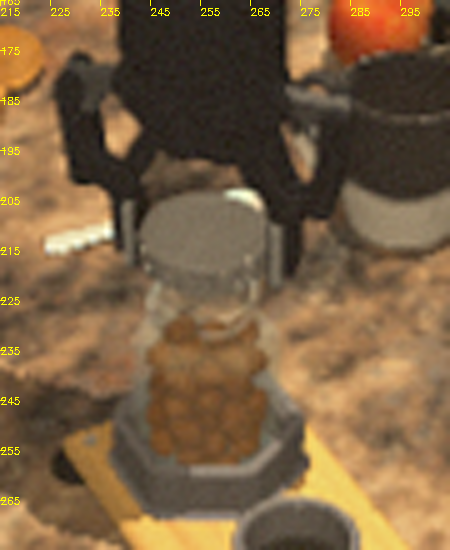

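View pics/top11.png

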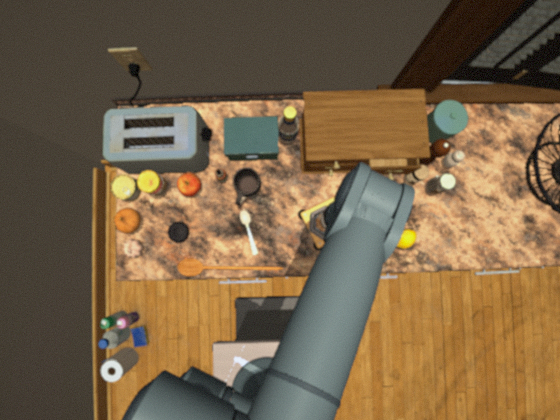

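```bash
python3 -m jog '[{"dp":[0,0,0],"twist":[0,0,0],"grip":0.5},{"dp":[0,0,0],"twist":[0,0,0],"grip":0.5},{"dp":[0,0,0],"twist":[0,0,0],"grip":0.5}]'
python3 -c '
from plant import *
print(close_job())'
```

```text
time_s: 16.0
eef_pos: [0.5007, -0.1897, 0.1357]
orientation: [-0.0, -0.591, 0.806, 0.0]
force: [-0.7, -0.6, -0.4]
grip_width: 0.0629
the job is handed in; nothing more can be done
None
```

The jar is open and standing in the six-sided socket. The gripper is holding the steel lid level, about 23 mm above the rim. I handed the job in at 16.0 s; it reports no verdict.

- **What I did:** I centred the lid in the jaws with two light grips at right angles, then carried the jar by its lid to the socket. It reached the floor where expected: TCP at 0.0995 m against 0.099 m predicted. I turned the lid about 68° anticlockwise with a 50 N grip and lifted it straight up.
- **Unscrewing:** The torque peaked near 0.59 N m, dropped to about 0.2, rose to about 0.33 late in the turn and was near zero at the end. The jar can turn a little in the socket, so the lid's turn relative to the jar is probably 54–68°. I inferred this from the hand's turn and the lid lifting free, and did not measure it.
- **Last checks:** The side picture shows a clear gap between lid and rim, the jar seated in the collar, and the lid in the jaws at 63 mm. The wrist force is near zero. The final top view shows the bystanders in their places, except the lemon by the board, which the arm hides.
- **What disagreed:**
  - The two cameras differed by about 4 mm in y, so I used their mean, which matched the position found when gripping the lid.
  - While the jar was held above the board, its outline in the side picture did not match the model well (the lid looked a few mm low). It went into the socket without noticeable force.

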